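# Slide the shoehorn out over the shelf edge

### The arm

A 6-joint arm with a two-finger parallel gripper is mounted at the origin on the work surface. World frame = base frame: x ahead of the robot, y to its left, z up, the work surface at z = 0. Lengths are in m, angles in rad, forces in N, time in s.
With the tool pointing down it reaches from about 0.35 to 0.775 m from the base axis. Payload 7.3 kg.
Tool frame: the origin (TCP) lies at the centre of the arm's flange, where the gripper is bolted on; the fingertips stand 178 mm ahead of it and the grasp point (between the pads) lies 159 mm ahead of it; z points along the fingers, y is the direction in which the jaws open and shut (so a half turn about z gives the same grasp; the last joint's range is limited). The gripper opens to 92 mm and grips with 3 to 60 N. Pads are 19 mm wide; open, the fingers measure 130 mm over their backs; the gripper's body (75 mm by 190 mm) begins 47 mm behind the grasp point.
Start: joints at [-1.357, 0.342, 1.524, -0, 1.275, -0.146], TCP at [0.185, -0.491, 0.405] pointing down, gripper open.
Joint ranges: [-2.53, 2.53], [-0.77, 2.02], [0.04, 2.7], [-1, 4.14], [0.28, 2.66], [-3.11, 3.11]. Speed limits (rad/s): [2.57, 2.57, 3.14, 3.14, 3.14, 3.14].

### API

Orientations are given as a unit quaternion [x, y, z, w].
In Python, from station import robot gives the robot as it stands. The module is installed in compiled form; this text tells all that it offers.
- The arm moves only by the tool move_arm, never from a script. Its argument "rows" is a list that holds one entry, the list of rows, each a list of 4 numbers: the shift along the world's x, y, z in mm, then the turn about the world's z in units of 8 degrees (1.0 is 8 degrees). A call has 1 to 12 rows; each row shifts and turns the commanded pose from where the row before left it; what a row does not reach is not made up. A row lasts 1/10 s, in which the tool goes at most 50 mm and 8.59 degrees, less where a joint would pass 70% of its speed; a pose out of reach is approached as far as the arm can. A call is refused whole if a number of a shift passes 50 or a number of a turn 1, either way. A call with a gripper value outside its range is refused whole. "grip" is the finger opening in mm, from 0 to 91.8, set as the call begins (left out, the last holds). The fingers move at their own pace and stop on an object; "newtons" is the grip in N (left out, the last holds). Time passes only in rows, so rows that do not move let the fingers close. It gives the time, the measured TCP pose, the force and the opening at its end, in the units of the state.
- robot.sense(): the state, without advancing time (a new reading comes with each control period).
- robot.capture(name): name is "scene" or "top" or "wrist"; returns the picture (384x512x3 uint8, red, green, blue); there is no depth.
- robot.get_calibration(name): a dict with "fx", "fy", "cx", "cy" (pixels), "D" ([k1, k2, p1, p2, k3] as OpenCV has them; the pictures are not rectified), "extrinsics" (4x4, takes a point from world to camera coordinates); the wrist camera has in their place "hand_eye" (4x4, takes a point from camera to tool coordinates, whose origin is the TCP and whose axes are the flange's). Camera axes: x right, y up, looking along -z (the intrinsics and any distortion apply to the point x, -y, -z); pixel columns grow to the right and rows downward; lengths in m; the calibration is good to about 2 mm. A picture is of the moment at which its call begins: read the wrist's pose just before it. get_calibration takes no time and is no camera call.
- robot.hand_in(): hands the job in, once; it reports no verdict.
Trained networks look in the newest picture that a camera, given by its name, has taken for a name from the list of things; names that differ only in an ending like _2 or _b are one class to them, and where a whole thing is asked for, a point or a joint stands for the part that bears it (a point fixed in the world has none). Each returns a list of dicts, best first, with "p" (0 to 1); they miss things now and then, are a little off and sometimes report something else, mostly with a low value. They report only what shows in the picture. A call takes as long as a camera call. They do not tell look-alikes from the thing itself.
- robot.look_for(camera, query): "xy" ([column, row] in pixels, amid what is visible of it).
- robot.masks_of(camera, query): "pixels" (384x512 bool, what is visible of it) and "xy" ([column, row] in pixels, amid what is visible of it).
- robot.pinpoint(camera, query): "xy" ([column, row] in pixels: a listed point, or the origin of a listed thing).
The state is a dict: "t": time; "joint_positions": joint angles; "qvel": joint speeds; "joint_torque": joint torques, N m; "tool_pos": TCP position; "ee_rot": TCP orientation; "wrist_force": force on the tool from outside, world axes, zero at the start; "ft_torque": the same for the moment, N m; "width": finger opening in m.
Only numpy, scipy, OpenCV 4.12 (cv2) and the standard library are available. Lean on these libraries where they do the work, as an engineer would, in place of code of your own. Each camera call takes 0.05 s, during which the arm holds its last target.

### The job

Get the flat steel shoehorn ready to be hung up: without picking it up, push it with the fingertips along the low plywood shelf, toward the edge its hanging hole points at, until the hole end sticks out 4 cm past that edge. Leave it lying flat on the shelf, pointing straight out (square to the edge), with nothing touching it, and leave the brushes and the spray bottle where they are.

Things in the scene. Friction and masses are not known exactly. Their poses are not given: they have to be found in the camera images.
- shoehorn: Loose flat steel shoehorn, 180 mm long (x), 6 mm thick, 0.2 kg, lying on the shelf. Origin: centre of its underside. Blade at -x: 56 mm wide, straight end edge at x = -90 mm (pushing its rearmost corner slowly turns it square). It tapers (x -57 to +25 mm) to a 26 mm handle ending at x = +90 mm; 12 mm hole at x = +75 mm. Starts within 0.2 rad of square to the shelf edge, hole end nearer that edge.
- shoehorn_tip (a point): Middle of the shoehorn's hole end: 90 mm along its x axis from its origin, half-way up its thickness. Axes as the shoehorn's.
- shelf: Fixed low plywood shelf riser, 280 mm (x) by 400 mm (y), top flat at 50 mm above the table. Origin: centre of its underside, on the table. Its +y edge is the one to overhang (the robot's left); the other edges do not matter. No rims. It stands at different places and turned up to 0.3 rad.
- shelf_edge (a point): Middle of the shelf's +y top edge, at the height of its top; the shelf's +y axis points outward over the edge. Overhang = the shoehorn tip's y in this frame.
- grout_brush: Bystander: loose black plastic grout brush, 170 mm long (x), lying on its side on the shelf beside the shoehorn, roughly parallel to it and about 140 mm away (on either side), handle 22 mm wide and 16 mm high, grey bristles 20 mm long out of its +y side near the +x end. Origin: centre of the handle's underside.
- scrub_brush: Bystander: loose bamboo scrub brush, 50 x 110 x 42 mm, bristles down on the table to the left or right of the shelf. Origin: centre of its underside.
- spray_bottle: Bystander: loose translucent trigger bottle, 68 mm across, 189 mm high, upright on the table to the left or right of the shelf. Origin: centre of its underside.
Mind the look-alikes: they are no part of the job. What is meant by the shoehorn is not purple, and is the larger of those in its own colour.

How it is judged:
By the outcome, as a careful person would: the job done as asked, in the order asked, and still so for the second after the job is handed in, with the robot touching nothing.
It also fails if it takes over 48 s, if anything falls off the work surface, if the arm or the gripper's body presses on something with over 40 N, if the wrist force passes 120 N, or if a joint passes its speed limit or range.

## Working session

There is one attempt and no reset: what is moved stays moved. The work goes in short steps, Python scripts to look and compute and a tool call to move; the robot and the scene stay as the last step left them, time stands still between calls to the robot, and variables do not carry over. Pictures are saved under pics/ and viewed, and the job is handed in when it is done.

Besides the shell and the picture viewer there is one more tool, called as name(argument=value, ...), one argument or row to a line, values as JSON. move_arm: Moves the arm, as the interface text tells. Its arguments: {"type":"object","properties":{"rows":{"type":"array","items":{"type":"array","items":{"type":"array","items":{"type":"number"}}}},"grip":{"type":"number"},"newtons":{"type":"number"}},"required":["rows"]}

```bash
mkdir -p pics; cat > h.py <<'E'
import numpy as np, cv2
from station import robot
def save(n,f):
    im=robot.capture(n); cv2.imwrite('pics/'+f,im[:,:,::-1]); return im
def ray(n,uv,state=None):
    c=robot.get_calibration(n)
    K=np.array([[c['fx'],0,c['cx']],[0,c['fy'],c['cy']],[0,0,1]])
    p=cv2.undistortPoints(np.array(uv,float).reshape(-1,1,2),K,np.array(c['D'],float)).reshape(-1,2)
    d=np.c_[p[:,0],-p[:,1],-np.ones(len(p))]
    E=np.array(c['extrinsics']); R=E[:3,:3]
    return -R.T@E[:3,3], d@R
def onz(n,uv,z):
    o,d=ray(n,uv); return o+d*((z-o[2])/d[:,2])[:,None]
def proj(n,P):
    c=robot.get_calibration(n)
    K=np.array([[c['fx'],0,c['cx']],[0,c['fy'],c['cy']],[0,0,1]])
    E=np.array(c['extrinsics']); q=np.array(P,float).reshape(-1,3)@E[:3,:3].T+E[:3,3]
    return cv2.projectPoints(np.c_[q[:,0],-q[:,1],-q[:,2]],np.zeros(3),np.zeros(3),K,np.array(c['D'],float))[0].reshape(-1,2)
E
python3 - <<'E'
from h import *
np.set_printoptions(precision=4,suppress=True)
s=robot.sense(); print(s['t'],s['tool_pos'],s['ee_rot'],s['width'])
save('top','top0.png'); save('scene','scene0.png')
for n in('top','scene'):
  print(n)
  for q in('shoehorn','grout_brush','shelf'):
    print(q,[(np.round(r['xy'],1),round(r['p'],2)) for r in robot.look_for(n,q)])
  for q in('shoehorn','shoehorn_tip','shelf_edge','shelf'):
    print('pp',q,[(np.round(r['xy'],1),round(r['p'],2)) for r in robot.pinpoint(n,q)])
E
```

```text
0.0 [ 0.1848 -0.4913  0.404 ] [ 0.9839  0.1789 -0.     -0.0008] 0.09164774984322614
top
shoehorn [(array([169. , 171.4]), 0.93), (array([285., 220.]), 0.74), (array([273.6, 156.6]), 0.61)]
grout_brush [(array([259. , 263.9]), 0.81)]
shelf [(array([261.5, 241.3]), 0.83), (array([284.6, 219.5]), 0.46)]
pp shoehorn [(array([173. , 176.1]), 0.83), (array([280.1, 160.4]), 0.8), (array([277.2, 220.5]), 0.61)]
pp shoehorn_tip [(array([252.8, 217.1]), 0.93), (array([198.2, 179.9]), 0.87), (array([299.2, 166.3]), 0.59), (array([126.4, 238.1]), 0.59)]
pp shelf_edge [(array([204.1, 222.6]), 0.85)]
pp shelf [(array([261.2, 240.6]), 0.83)]
scene
shoehorn [(array([232.7, 179.8]), 0.71), (array([393.4, 231. ]), 0.68)]
grout_brush [(array([252.7, 142.8]), 0.98)]
shelf [(array([261.6, 170.6]), 0.9), (array([231.2, 178.9]), 0.29)]
pp shoehorn [(array([247.5, 265.6]), 0.9), (array([383.9, 228.3]), 0.7), (array([239.3, 182.9]), 0.64)]
pp shoehorn_tip [(array([351.1, 223.6]), 0.86), (array([277.3, 183.5]), 0.73)]
pp shelf_edge [(array([331.3, 172.1]), 0.96), (array([407.6, 159.6]), 0.25)]
pp shelf [(array([255.5, 175. ]), 0.57)]
```

View pics/top0.png

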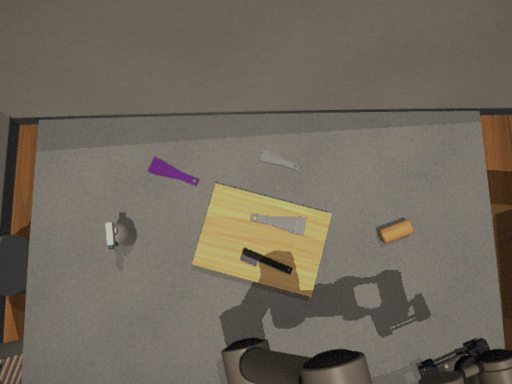

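View pics/scene0.png

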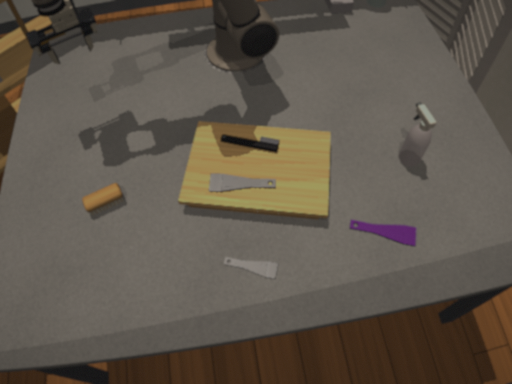

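```bash
python3 - <<'E'
import cv2
im=cv2.imread('pics/top0.png'); cv2.imwrite('pics/top0c.png',cv2.resize(im[130:300,190:350],None,fx=3.5,fy=3.5,interpolation=cv2.INTER_CUBIC)[:600])
E
```

```text
(no output)
```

View pics/top0c.png

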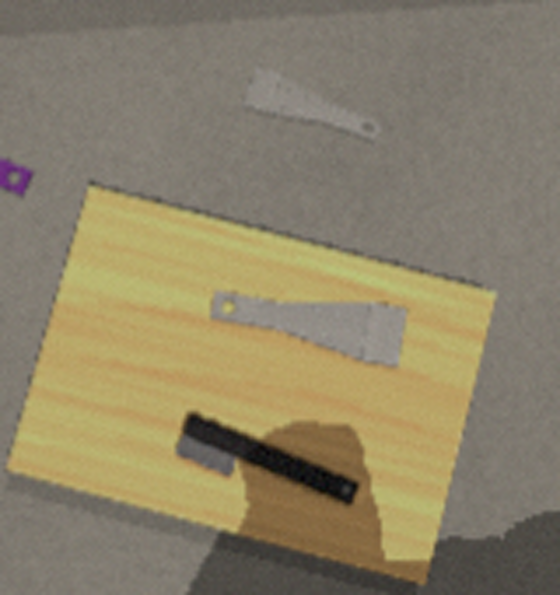

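The candidates are purple (173,176), small grey on the table (280,160), and large grey on the shelf (280,220). The last one is the shoehorn meant: it is not purple, it is the larger of the greys, and it lies on the shelf. The crop confirms this. Its hole is at the left, towards the left (+y) shelf edge.

```bash
cat > m.py <<'E'
from h import *
from scipy.optimize import least_squares, minimize
np.set_printoptions(precision=4,suppress=True)
OUT=np.array([[-90,-28],[-57,-28],[25,-13],[90,-13],[90,13],[25,13],[-57,28],[-90,28]])/1000.
def fit_poly(n,mask,outl,z,x0,side=None):
    """pose (x,y,th) maximising IoU of the projected outline with mask; 8x supersampled"""
    S=8
    ys,xs=np.nonzero(mask); a=max(xs.min()-8,0);b=max(ys.min()-8,0);w=xs.max()+8-a;h=ys.max()+8-b
    M=cv2.resize(mask[b:b+h,a:a+w].astype(np.float32),None,fx=S,fy=S,interpolation=cv2.INTER_LINEAR)
    def f(q):
        x,y,t=q[0],q[1],q[2]; c,s=np.cos(t),np.sin(t)
        P=np.c_[outl@np.array([[c,s],[-s,c]])+[x,y],np.full(len(outl),z)]
        uv=(proj(n,P)-[a,b]+.5)*S
        I=np.zeros(M.shape,np.float32); cv2.fillPoly(I,[np.round(uv*16).astype(np.int32)],1.,shift=4)
        return np.abs(I-M).sum()/M.sum()
    best=None
    for dx in(0,.01):
      r=minimize(f,x0,method='Nelder-Mead',options=dict(initial_simplex=np.array(x0)+np.array([[0,0,0],[.015-dx,0,0],[0,.015,0],[0,0,.1+dx*5]]),xatol=1e-5,fatol=1e-5))
      if best is None or r.fun<best.fun: best=r
    return best.x,best.fun
SH=np.array([[-140,-200],[140,-200],[140,200],[-140,200]])/1000.
def pick(n,q,near):
    r=[m for m in robot.masks_of(n,q)]
    return min(r,key=lambda m:np.hypot(*(np.array(m['xy'])-near)))
def rel(sh,ho):
    c,s=np.cos(sh[2]),np.sin(sh[2]); R=np.array([[c,s],[-s,c]])
    tip=np.array(ho[:2])+.09*np.array([np.cos(ho[2]),np.sin(ho[2])])
    l=R@(tip-sh[:2]); return l-[0,.2], ho[2]-sh[2]-np.pi/2
E
python3 - <<'E'
from m import *
im=cv2.imread('pics/top0.png'); 
P=onz('top',np.array([[90,183],[495,293],[425,583],[10,468]])/3.5+[190,130],.05)
print(P, np.linalg.norm(np.diff(P,axis=0),axis=1))
for n,near in(('top',(285,220)),('scene',(233,180))):
    robot.capture(n)
    m=pick(n,'shoehorn',near); print(n,m['xy'],m['pixels'].sum())
    if n=='top':
        uv=np.array([[213,307],[402,337]])/3.5+[190,130]; q=onz('top',uv,.055); d=q[0]-q[1]
        x0=[*(q.mean(0)[:2]),np.arctan2(d[1],d[0])]; print(q,np.linalg.norm(d),x0)
    ho,e=fit_poly(n,m['pixels'],OUT,.055,x0); print('shoehorn',ho,e)
    m=pick(n,'shelf',(260,220)); print(m['pixels'].sum())
    mk=m['pixels'].astype(np.uint8); 
    mk=cv2.morphologyEx(mk,cv2.MORPH_CLOSE,np.ones((25,25)))
    c=P.mean(0); d=P[0]-P[1]+P[3]-P[2]
    sh,e=fit_poly(n,mk>0,SH,.05,[c[0],c[1],np.arctan2(d[1],d[0])-np.pi/2]); print('shelf',sh,e)
    print('rel',rel(sh,ho))
    cv2.imwrite(f'pics/m_{n}.png',np.hstack([m['pixels']*255,mk*255]).astype(np.uint8)[:, :])
E
```

```text
[[ 0.7388  0.145   0.05  ]
 [ 0.6253 -0.2362  0.05  ]
 [ 0.3588 -0.1602  0.05  ]
 [ 0.4696  0.2196  0.05  ]] [0.3978 0.2771 0.3957]
top [283.6, 218.2] 636
[[ 0.6162  0.0292  0.055 ]
 [ 0.5846 -0.1466  0.055 ]] 0.1786616685520531 [np.float64(0.6004067674373113), np.float64(-0.05870457711671694), np.float64(1.393330117767261)]
shoehorn [ 0.6042 -0.0562  1.3746] 0.12509846687316895
9232
shelf [ 0.5491 -0.0052 -0.2822] 0.015209807083010674
rel (array([ 0.0594, -0.144 ]), np.float64(0.08601506769881828))
scene [232.2, 178.7] 920
shoehorn [ 0.6022 -0.0568  1.3977] 0.1373153030872345
10873
shelf [ 0.5573 -0.0097 -0.2798] 0.04881197586655617
rel (array([ 0.0466, -0.1434]), np.float64(0.10669546046711109))
```

move_arm(
  rows=[
    [[32, 25, 0, 0.55], [32, 25, 0, 0.55], [32, 25, 0, 0.55], [32, 25, 0, 0.55], [32, 25, 0, 0.55], [32, 25, 0, 0.55], [32, 25, 0, 0.55], [32, 25, 0, 0.55], [32, 25, 0, 0.55], [32, 25, 0, 0.55], [32, 25, 0, 0.55], [32, 25, 0, 0.55]],
  ],
  grip=22,
)

```text
t: 2.3
tool_pos: [0.5701, -0.1901, 0.4048]
ee_rot: [0.801, 0.599, 0.0, 0.0]
wrist_force: [-0.8, -0.7, -0.4]
width: 0.0219
```

```bash
python3 - <<'E'
from m import *
s=robot.sense(); print(s['tool_pos'],s['ee_rot'])
im=save('wrist','w0.png'); print(robot.get_calibration('wrist'))
E
```

```text
[ 0.5701 -0.1901  0.4048] [0.8007 0.599  0.     0.0001]
{'fx': 306.90450760039784, 'fy': 306.90450760039784, 'cx': 250.91392152325588, 'cy': 190.77859729759075, 'D': array([-0.0501,  0.    ,  0.    ,  0.    ,  0.    ]), 'hand_eye': array([[ 0.0003,  0.9635,  0.2675,  0.0713],
       [ 1.    , -0.0003, -0.0002,  0.0009],
       [-0.0001,  0.2675, -0.9635,  0.02  ],
       [ 0.    ,  0.    ,  0.    ,  1.    ]])}
```

View pics/w0.png

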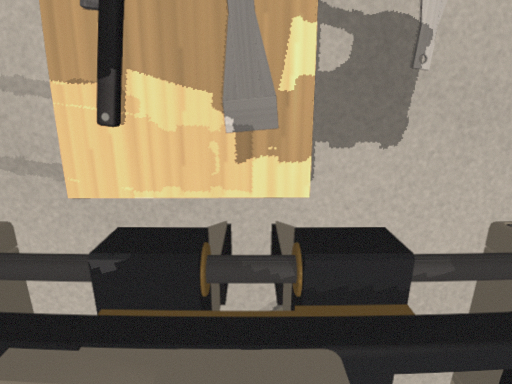

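```bash
cat >> m.py <<'E'
from scipy.spatial.transform import Rotation as Ro
def wz(uv,z,s=None):
    s=s or robot.sense(); c=robot.get_calibration('wrist')
    K=np.array([[c['fx'],0,c['cx']],[0,c['fy'],c['cy']],[0,0,1]])
    p=cv2.undistortPoints(np.array(uv,float).reshape(-1,1,2),K,np.array(c['D'],float)).reshape(-1,2)
    d=np.c_[p[:,0],-p[:,1],-np.ones(len(p))]; H=np.array(c['hand_eye'])
    R=Ro.from_quat(s['ee_rot']).as_matrix()
    o=np.array(s['tool_pos'])+R@H[:3,3]; d=d@(R@H[:3,:3]).T
    return o+d*((z-o[2])/d[:,2])[:,None]
E
python3 - <<'E'
from m import *
a=wz([[226,131],[278,126]],.056); print(a,np.linalg.norm(a[0]-a[1]))
b=wz([[68,198],[309,197],[41,1],[317,1]],.05); print(b,np.linalg.norm(b[0]-b[1]))
for i,j in((0,1),):
  d=b[j]-b[i]; print('edge ang',np.arctan2(d[1],d[0]))
for i,j in((0,2),(1,3)):
  d=b[j]-b[i]; print('side ang',np.arctan2(d[1],d[0])-np.pi/2)
u=np.array([.278,.9605]); print('edge mid from wrist',(b[0]+b[1])[:2]/2+.4*u)
E
```

```text
[[ 0.5626 -0.1348  0.056 ]
 [ 0.6168 -0.1449  0.056 ]] 0.055062249181770745
[[ 0.3635 -0.1565  0.05  ]
 [ 0.6311 -0.2319  0.05  ]
 [ 0.4211  0.0419  0.05  ]
 [ 0.6855 -0.038   0.05  ]] 0.277969736456809
edge ang -0.27466795786562487
side ang -0.2822233369408633
side ang -0.2736279512063424
edge mid from wrist [0.6085 0.19  ]
```

move_arm(
  rows=[
    [[3, -1, -20, 0.06], [3, -1, -20, 0], [0, 0, -20, 0], [0, 0, -20, 0], [0, 0, -20, 0], [0, 0, -20, 0], [0, 0, -20, 0], [0, 0, -15, 0], [0, 0, -10, 0], [0, 0, 0, 0]],
  ],
)

```text
t: 3.35
tool_pos: [0.5744, -0.1934, 0.2384]
ee_rot: [0.799, 0.601, -0.001, -0.001]
wrist_force: [0.1, -0.0, -0.3]
width: 0.0221
```

move_arm(
  rows=[
    [[0, 0, -4, 0], [0, 0, -3, 0], [0, 0, 0, 0], [0, 0, 0, 0]],
  ],
)

```text
t: 3.75
tool_pos: [0.575, -0.1934, 0.2332]
ee_rot: [0.799, 0.601, 0.0, 0.0]
wrist_force: [0.2, 0.1, 0.8]
width: 0.0223
```

```bash
python3 - <<'E'
from m import *
s=robot.sense(); print(s['tool_pos'],s['ee_rot'],s['wrist_force'])
save('wrist','w1.png')
E
```

```text
[ 0.575  -0.1934  0.2332] [0.7992 0.6011 0.0002 0.0003] [0.2162 0.0831 0.7824]
```

View pics/w1.png

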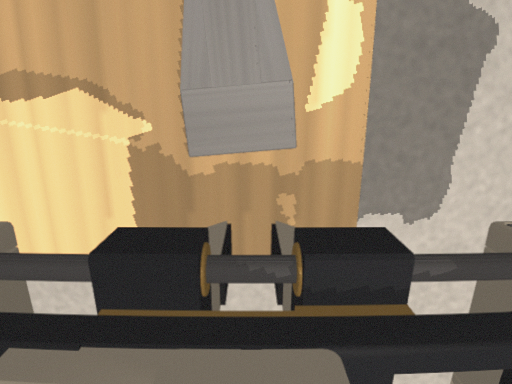

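move_arm(
  rows=[
    [[-2, 0.5, -1.5, 0], [0, 0, -1.5, 0], [2.7, 9.6, 0, 0], [2.7, 9.6, 0, 0], [2.7, 9.6, 0, 0], [1.4, 4.8, 0, 0], [1.4, 4.8, 0, 0], [0, 0, 0, 0]],
  ],
)

```text
t: 4.6
tool_pos: [0.584, -0.1537, 0.2298]
ee_rot: [0.799, 0.601, 0.0, 0.0]
wrist_force: [0.1, -1.6, 0.1]
width: 0.0218
```

```bash
python3 - <<'E'
from m import *
s=robot.sense(); print(s['tool_pos'],s['ee_rot'],s['wrist_force'])
save('wrist','w2.png')
E
```

```text
[ 0.584  -0.1537  0.2298] [0.7989 0.6014 0.0001 0.    ] [ 0.0607 -1.5664  0.1155]
```

View pics/w2.png

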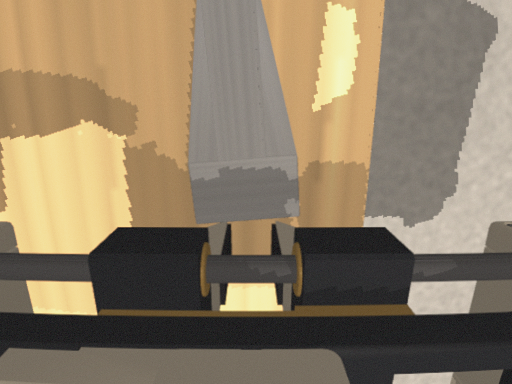

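move_arm(
  rows=[
    [[1.4, 4.8, 0, 0], [1.4, 4.8, 0, 0], [1.4, 4.8, 0, 0], [1.4, 4.8, 0, 0], [1.4, 4.8, 0, 0], [1.4, 4.8, 0, 0], [1.4, 4.8, 0, 0], [1.4, 4.8, 0, 0], [1.4, 4.8, 0, 0], [1.4, 4.8, 0, 0], [1.4, 4.8, 0, 0], [1.4, 4.8, 0, 0]],
  ],
)

```text
t: 5.85
tool_pos: [0.6007, -0.0965, 0.2297]
ee_rot: [0.799, 0.601, 0.0, 0.0]
wrist_force: [-1.2, -1.9, 0.4]
width: 0.022
```

```bash
python3 - <<'E'
from m import *
s=robot.sense(); print(s['tool_pos'],s['ee_rot'],s['wrist_force'])
save('wrist','w3.png')
E
```

```text
[ 0.6007 -0.0965  0.2297] [0.7992 0.6011 0.     0.    ] [-1.1613 -1.9007  0.3901]
```

View pics/w3.png

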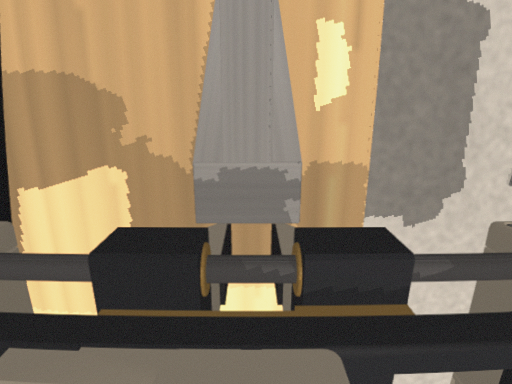

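move_arm(
  rows=[
    [[1.4, 4.8, 0, 0], [1.4, 4.8, 0, 0], [1.4, 4.8, 0, 0], [1.4, 4.8, 0, 0], [1.4, 4.8, 0, 0], [1.4, 4.8, 0, 0], [1.4, 4.8, 0, 0], [1.4, 4.8, 0, 0], [1.4, 4.8, 0, 0], [1.4, 4.8, 0, 0], [1.4, 4.8, 0, 0], [1.4, 4.8, 0, 0]],
  ],
)

```text
t: 7.1
tool_pos: [0.6175, -0.0389, 0.2297]
ee_rot: [0.799, 0.601, 0.0, 0.0]
wrist_force: [-0.2, -1.1, 0.1]
width: 0.022
```

move_arm(
  rows=[
    [[1.4, 4.8, 0, 0], [1.4, 4.8, 0, 0], [1.4, 4.8, 0, 0], [1.4, 4.8, 0, 0], [1.4, 4.8, 0, 0], [1.4, 4.8, 0, 0], [1.4, 4.8, 0, 0], [1.4, 4.8, 0, 0], [0, 0, 0, 0]],
  ],
)

```text
t: 8.0
tool_pos: [0.6287, -0.0001, 0.2297]
ee_rot: [0.799, 0.601, 0.0, -0.0]
wrist_force: [-0.1, -0.5, -0.5]
width: 0.0215
```

```bash
python3 - <<'E'
from m import *
s=robot.sense(); print(s['tool_pos'],s['ee_rot'],s['wrist_force'])
save('wrist','w4.png');save('scene','s4.png'); t=save('top','t4.png')
cv2.imwrite('pics/t4c.png',cv2.resize(t[150:300,170:350,::-1],None,fx=4,fy=4,interpolation=cv2.INTER_CUBIC))
E
```

```text
[ 0.6287 -0.0001  0.2297] [ 0.799   0.6013  0.0002 -0.0001] [-0.0813 -0.4605 -0.4873]
```

View pics/w4.png

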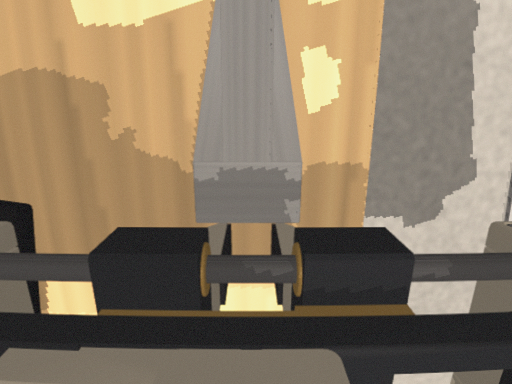

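View pics/t4c.png

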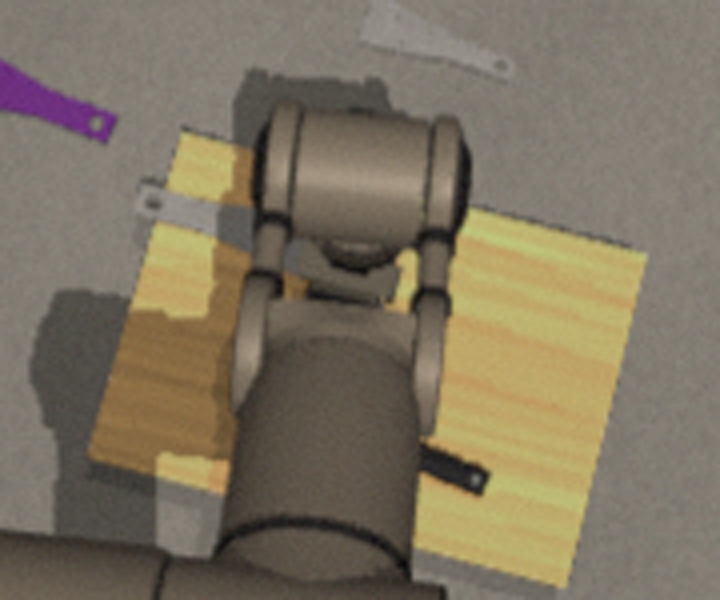

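View pics/s4.png

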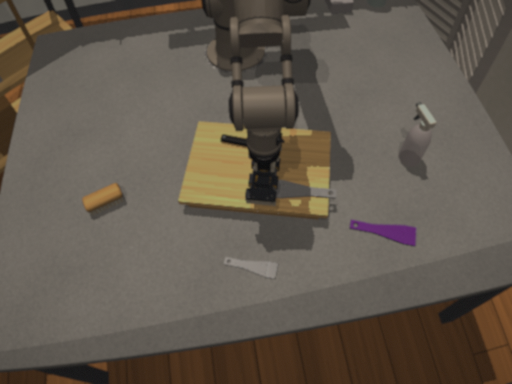

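move_arm(
  rows=[
    [[1.4, 4.8, 0, 0], [1.4, 4.8, 0, 0], [1.4, 4.8, 0, 0], [0, 0, 0, 0], [-1.4, -4.8, 0, 0], [-2.8, -9.6, 0, 0], [-4.2, -14.4, 0, 0], [-4.2, -14.4, 20, 0], [-4.2, -14.4, 40, 0], [-4.2, -14.4, 45, 0], [-4.2, -14.4, 45, 0], [-4.2, -14.4, 45, 0]],
  ],
)

```text
t: 9.35
tool_pos: [0.6023, -0.0892, 0.4266]
ee_rot: [0.8, 0.601, -0.0, 0.0]
wrist_force: [0.7, -0.6, -0.3]
width: 0.0222
```

```bash
python3 - <<'E'
from m import *
s=robot.sense(); print(s['tool_pos'],s['ee_rot'],s['wrist_force'])
save('wrist','w5.png');save('scene','s5.png'); t=save('top','t5.png')
cv2.imwrite('pics/t5c.png',cv2.resize(t[150:300,170:350,::-1],None,fx=4,fy=4,interpolation=cv2.INTER_CUBIC))
for q in('shoehorn_tip','shelf_edge'):
  for n in('wrist','top','scene'):
    print(q,n,[(np.round(r['xy'],1),round(r['p'],2)) for r in robot.pinpoint(n,q)])
E
```

```text
[ 0.6023 -0.0892  0.4266] [ 0.7996  0.6006 -0.0001  0.0001] [ 0.7294 -0.597  -0.2851]
shoehorn_tip wrist [(array([399.8, 157.6]), 0.77), (array([127.6, 141.5]), 0.43)]
shoehorn_tip top [(array([200.6, 195.9]), 0.98), (array([199., 181.]), 0.73), (array([301.8, 166.8]), 0.67)]
shoehorn_tip scene [(array([222.2, 257.8]), 0.93), (array([351.1, 224.2]), 0.9), (array([341.5, 192. ]), 0.78)]
shelf_edge wrist []
shelf_edge top [(array([200.8, 223.7]), 0.7)]
shelf_edge scene [(array([328.4, 173. ]), 0.61)]
```

View pics/w5.png

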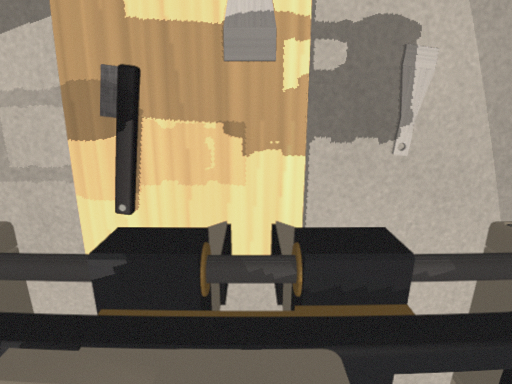

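View pics/t5c.png

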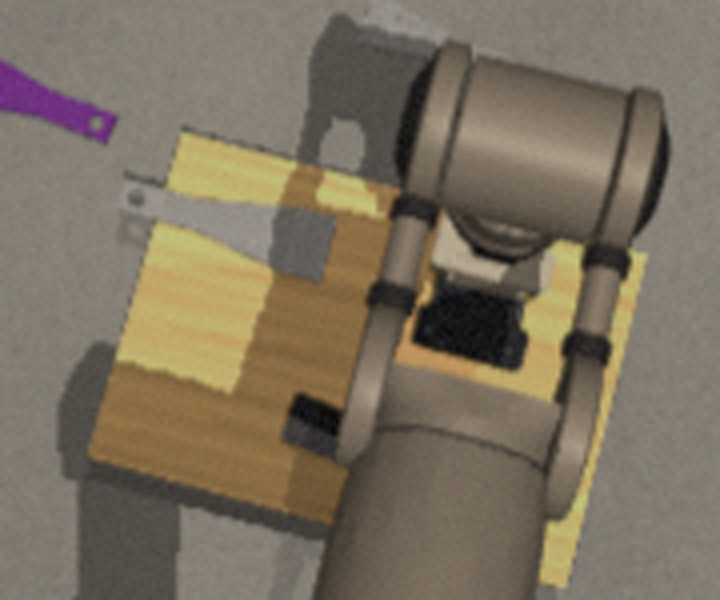

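move_arm(
  rows=[
    [[4, 14, 0, 0], [4, 14, 0, 0], [4, 14, 0, 0], [4, 14, 0, 0], [4, 14, 0, 0], [4, 14, 0, 0], [4, 14, 0, 0], [4, 14, 0, 0], [4, 14, 0, 0], [0, 0, 0, 0]],
  ],
)

```text
t: 10.8
tool_pos: [0.6397, 0.0407, 0.4246]
ee_rot: [0.799, 0.602, 0.0, -0.0]
wrist_force: [-0.8, -0.8, -0.6]
width: 0.0221
```

```bash
python3 - <<'E'
from m import *
s=robot.sense(); print(s['tool_pos'],s['ee_rot'],s['qvel'])
save('wrist','w6.png')
for q in('shoehorn_tip','shelf_edge'):
    print(q,[(np.round(r['xy'],1),round(r['p'],2)) for r in robot.pinpoint('wrist',q)])
u=np.array([.2744,.9616]);v=np.array([.9616,-.2744])
f=lambda c:np.array(c)/4+[170,150]
e=onz('top',f([[183,130],[91,458]]),.05)[:,:2]; t=onz('top',f([[125,175],[121,213]]),.056)[:,:2]
print('top edge',e@u,e@v,'tip',t@u,t@v)
E
```

```text
[0.6397 0.0407 0.4246] [ 0.7986  0.6019  0.0002 -0.0002] [-0.0369 -0.0094  0.0158 -0.0189 -0.0024 -0.0291]
shoehorn_tip [(array([247.2,  16.5]), 0.94)]
shelf_edge [(array([180.1,  49.3]), 0.75)]
top edge [0.3419 0.3396] [0.6699 0.3888] tip [0.377  0.3713] [0.6196 0.588 ]
```

View pics/w6.png

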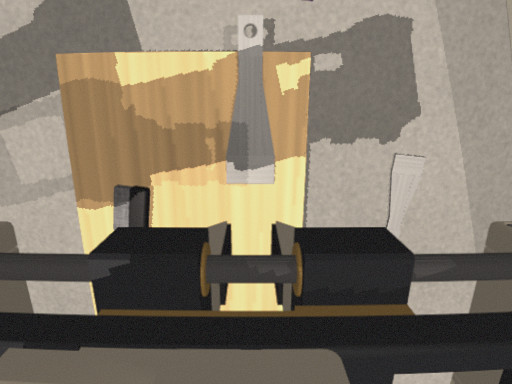

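```bash
python3 - <<'E'
from m import *
im=cv2.imread('pics/w6.png'); cv2.imwrite('pics/w6c.png',cv2.resize(im[0:75,190:310],None,fx=6,fy=6,interpolation=cv2.INTER_NEAREST))
def rep(tip,blade,edge):
    u=np.array([.2744,.9616]);v=np.array([.9616,-.2744])
    T,B,E=wz(tip,.056)[:,:2],wz(blade,.056)[:,:2],wz(edge,.05)[:,:2]
    d=E[1]-E[0]; n=np.array([-d[1],d[0]])/np.linalg.norm(d)
    print('edge len',np.linalg.norm(d),'ang',np.arctan2(d[1],d[0]),'overhang',(T-E[0])@n,'blade',(B-E[0])@n)
    a=T.mean(0)-B.mean(0); print('len',np.linalg.norm(a),'w',np.linalg.norm(T[0]-T[1]),np.linalg.norm(B[0]-B[1]),'ang err',np.arctan2(a@d,a@n)/1 if 0 else np.arcsin(a@d/np.linalg.norm(a)/np.linalg.norm(d)))
rep([[238,14.5],[263,14.5]],[[227,183.5],[274.5,183.5]],[[57,54],[310,51.5]])
E
```

```text
edge len 0.27657632316247394 ang -0.28168666047927804 overhang [0.0347 0.0348] blade [-0.1452 -0.1452]
len 0.17995018004006616 w 0.025796641864605542 0.05565337464439455 ang err -0.002192127376734617
```

View pics/w6c.png

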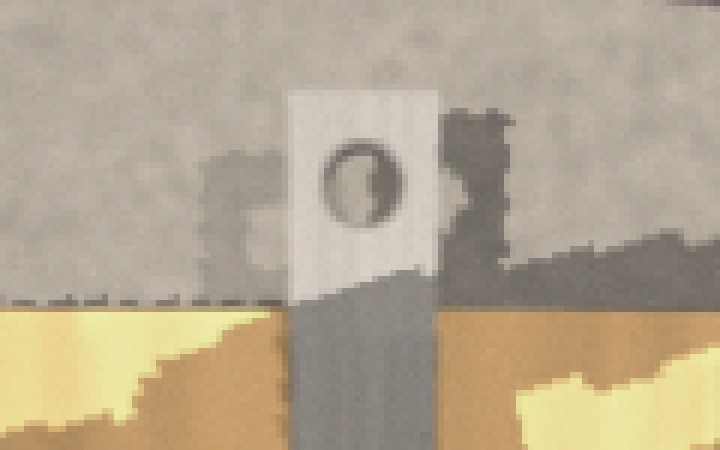

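move_arm(
  rows=[
    [[-4, -14, 0, 0], [-4, -14, 0, 0], [-4, -14, -20, 0], [-2, -9, -25, 0], [0, 0, -30, 0], [0, 0, -30, 0], [0, 0, -30, 0], [0, 0, -30, 0], [0, 0, -15, 0], [0, 0, -9, 0], [0, 0, 0, 0], [0, 0, 0, 0]],
  ],
)

```text
t: 12.15
tool_pos: [0.6256, -0.013, 0.2367]
ee_rot: [0.799, 0.601, 0.001, 0.001]
wrist_force: [-0.1, 0.3, 0.7]
width: 0.022
```

move_arm(
  rows=[
    [[0, 0, -4, 0], [0, 0, -2.5, 0], [0, 0, 0, 0], [1.4, 4.8, 0, 0], [1.4, 4.8, 0, 0], [1.4, 4.8, 0, 0], [1.4, 4.8, 0, 0], [0, 0, 0, 0]],
  ],
)

```text
t: 12.95
tool_pos: [0.6311, 0.0079, 0.2292]
ee_rot: [0.799, 0.602, 0.0, 0.0]
wrist_force: [-0.7, 0.1, -0.3]
width: 0.0216
```

move_arm(
  rows=[
    [[0.7, 2.4, 0, 0], [0.7, 2.4, 0, 0], [0.7, 2.4, 0, 0], [0.7, 2.4, 0, 0], [0.7, 2.4, 0, 0], [0, 0, 0, 0], [0, 0, 0, 0]],
  ],
)

```text
t: 13.65
tool_pos: [0.6345, 0.019, 0.2292]
ee_rot: [0.799, 0.601, 0.0, -0.0]
wrist_force: [-0.1, 0.0, 0.9]
width: 0.0224
```

Now I'll back off, raise the arm, and look again from the same viewpoint.

move_arm(
  rows=[
    [[-1.4, -4.8, 0, 0], [-2.8, -9.6, 0, 0], [-4.2, -14.4, 0, 0], [0, 0, 25, 0], [0, 0, 35, 0], [0, 0, 45, 0], [0, 0, 45, 0], [4, 14, 45, 0], [4, 14, 0, 0], [4, 14, 0, 0], [3, 10, 0, 0], [0, 0, 0, 0]],
  ],
)

```text
t: 14.85
tool_pos: [0.6412, 0.0432, 0.4222]
ee_rot: [0.799, 0.602, -0.001, -0.001]
wrist_force: [0.8, -0.1, -0.3]
width: 0.0222
```

```bash
python3 - <<'E'
from m import *
s=robot.sense(); print(s['tool_pos'],s['qvel'])
im=save('wrist','w7.png')[:,:,::-1]
print([(np.round(r['xy'],1),round(r['p'],2)) for r in robot.pinpoint('wrist','shoehorn_tip')])
save('scene','s7.png')
cv2.imwrite('pics/w7c.png',cv2.resize(im[0:75,190:310],None,fx=6,fy=6,interpolation=cv2.INTER_NEAREST))
E
```

```text
[0.6412 0.0432 0.4222] [-0.0207 -0.0053  0.0059 -0.0126 -0.0003 -0.0152]
[(array([249.8,  15.8]), 0.78)]
```

View pics/w7.png

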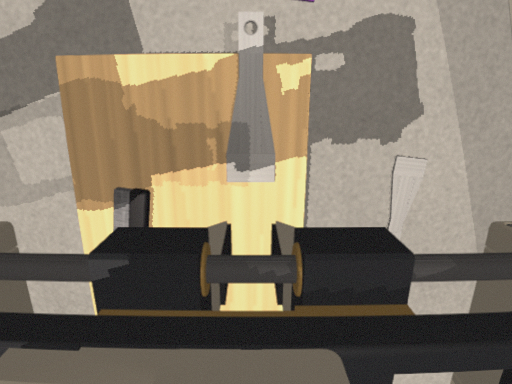

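View pics/w7c.png

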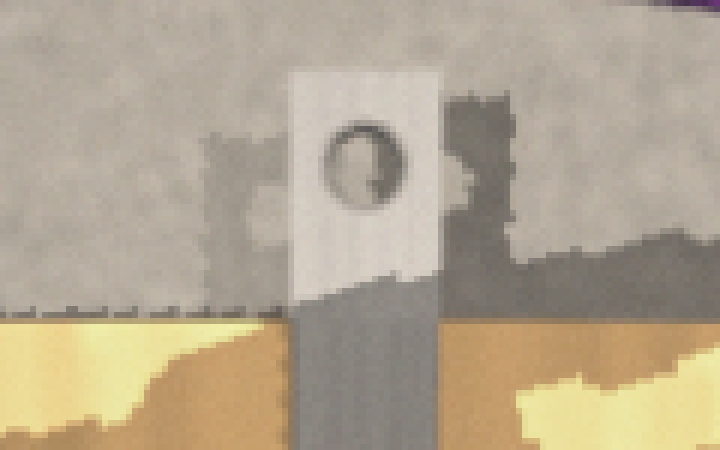

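```bash
python3 - <<'E'
from m import *
im=cv2.imread('pics/w7.png')
# edge subpixel rows via gradient, by column
g=cv2.cvtColor(im,cv2.COLOR_BGR2LAB)[:,:,2].astype(float)  # b: yellow
g=cv2.GaussianBlur(g,(5,1),0)
def row(c,a,b):
    d=g[a+1:b+1,c]-g[a:b,c]; d=np.clip(d,0,None); return (d*np.arange(a,b)).sum()/d.sum()+.5
cs=[c for c in list(range(66,222,6))+list(range(270,305,5))]
rs=[row(c,46,60) for c in cs]; k=np.polyfit(cs,rs,1); print(k,np.polyval(k,250),np.std(rs-np.polyval(k,cs)))
gr=cv2.cvtColor(im,cv2.COLOR_BGR2GRAY).astype(float)
print(np.round(gr[8:16,242:260].mean(1)),np.round(g[176:188,235:268].mean(1)))
for tipr,br in((11.2,181.0),):
  E=wz([[66,np.polyval(k,66)],[303,np.polyval(k,303)]],.05)[:,:2]; d=E[1]-E[0]; n=np.array([-d[1],d[0]])/np.linalg.norm(d)
  T=wz([[237.8,tipr],[263.2,tipr]],.056)[:,:2]; B=wz([[227,br],[275,br]],.056)[:,:2]
  a=T.mean(0)-B.mean(0)
  print('edge ang',np.arctan2(d[1],d[0]),'over',(T-E[0])@n,'len',np.linalg.norm(a),'err',np.arcsin(a@d/np.linalg.norm(a)/np.linalg.norm(d)))
E
```

```text
[-0.0068 54.5415] 52.83731635036662 0.36578277094001055
[177. 179. 180. 186. 197. 201. 200. 201.] [134. 134. 134. 134. 134. 135. 156. 164. 164. 164. 164. 163.]
edge ang -0.28462964201357605 over [0.0386 0.0386] len 0.17920214697954034 err -0.006725206307813894
```

View pics/s7.png

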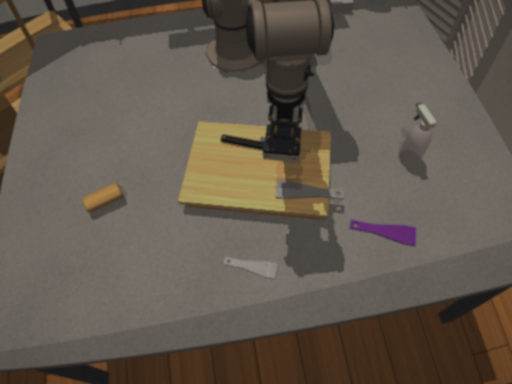

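The shoehorn's hole end, at (338,194), sticks out past the right-hand edge in this view, which is the shelf's +y edge. The brushes and bottle are at the same pixels as before, and the gripper is well above everything.

```bash
python3 - <<'E'
from station import robot
print(robot.hand_in(), robot.sense()['t'])
E
```

```text
the job is handed in; nothing more can be done
the job is handed in; nothing more can be done
```

I pushed the large grey shoehorn along the shelf until its hole end stuck out about 39 mm past the +y edge, aiming for 40 mm, and handed the job in. I used the fingertips against its straight blade end, and a second short push after a first measurement.

- **Overhang:** the last wrist picture gave 38.6 mm. The shoehorn measured 179.2 mm there against its real 180 mm, so about 1 mm of error is likely. After the first push, the top camera gave about 34 mm and the wrist camera 34 to 35 mm; the second push then added about 5 mm.
- **Angle:** it lies flat, within about 0.4° of square to the edge.
- **Everything else:** in the last scene picture the brushes and spray bottle looked unmoved, though the gripper partly hid the grout brush. The gripper was raised well clear with nothing touching the shoehorn. Wrist forces read at the end of each move stayed at about 2 N, and the last reading before handing in was at about 15 s, well within the 48 s limit.
- **Disagreement:** early estimates of where the shelf edge lies differed by about 4 mm between the top and wrist cameras, so I set the final overhang from the close wrist view.

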